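# Dispense one row of grinding balls from the counting tray

## Robot

A 7-joint arm with a two-finger parallel gripper is mounted at the origin on a cart in front of the work surface, level with it; the furniture and walls round the work are solid. World frame = base frame: x ahead of the robot, y to its left, z up, the work surface at z = 0. Lengths are in m, angles in rad, forces in N, time in s.
With the tool pointing down it reaches from about 0.35 to 0.9 m from the base axis. Payload 19.9 kg.
Tool frame: the origin (TCP) lies at the very end of the fingers, on their centre line; the grasp point (between the pads) lies 19 mm behind it (ctrl.hold_point_z is the distance from the TCP to the grasp point, in m); z points along the fingers, y is the line along which they close (so a half turn about z gives the same grasp; the last joint's range is limited). The gripper opens to 85 mm and grips with 20 to 120 N. Pads are 22 mm wide; open, the fingers measure 114 mm over their backs; the gripper's body (76 mm by 85 mm) begins 54 mm behind the grasp point. The pads swing forward as they close: fully open they stand 13 mm farther back than shut.
Start: joints at [-1.254, 0.417, -0.01, 1.614, 0.005, 1.111, -0.053], TCP at [0.219, 0.585, 0.231] pointing down, gripper open.
Joint ranges: [-2.81, 2.81], [-0.39, 2.02], [-1.27, 1.25], [0.06, 2.57], [-1.19, 4.33], [0.19, 2], [-2.82, 2.82]. Speed limits (rad/s): [1.89, 1.89, 2.39, 2.39, 3.01, 3.01, 3.01].

## Interface

Orientations are given as a unit quaternion [x, y, z, w].
In Python, from rig import ctrl gives the robot as it stands. The module is installed in compiled form; this text tells all that it offers. Calls block until the motion is done:
- ctrl.move_ptp(position, orientation): joint-space move of the TCP to a pose.
- ctrl.move_l(position, rate=0.15, rot=None, until_force=None): straight line of the TCP; rot=None keeps the orientation; rate is the mean speed in m/s. With until_force (N) it stops when the force on the tool has changed by that much, and returns True; else False.
- ctrl.move_j(angles): joint-space move.
- ctrl.set_gripper(opening, grasp_force=None): finger opening in m; grasp_force is the grip in N (None keeps the last); returns when the fingers have stopped.
- ctrl.hold(seconds).
- ctrl.solve_ik(position, orientation): joint angles nearest the present ones, or None.
- ctrl.get_obs(): the state.
- ctrl.capture(name): name is "scene" or "top" or "wrist"; returns (picture, depth): 400x640x3 uint8, blue, green, red; 400x640 float32, m along the optical axis (not along the pixel's ray), 0 where there is no reading.
- ctrl.camera_info(name): a dict with "vertical_fov" (degrees; the focal length in pixels is half the picture's height over the tangent of half this angle, whatever the lens; pixels are square), "cx", "cy" (the principal point, pixels), "position" and "attitude" of the camera in the world. Camera axes: x right, y up, looking along -z (the intrinsics and any distortion apply to the point x, -y, -z); pixel columns grow to the right and rows downward; lengths in m; the calibration is good to about 2 mm. A picture is of the moment at which its call begins: read the wrist's pose just before it. camera_info takes no time and is no camera call; for the wrist camera it gives the pose at the moment of the call.
A pose or a line that the arm cannot do raises ctrl.PlanningError and nothing moves.
- ctrl.hand_in(): hands the job in; it is judged then, once.
Trained networks look in the newest picture that a camera, given by its name, has taken for a name from the list of things; names that differ only in an ending like _2 or _b are one class to them, and where a whole thing is asked for, a point or a joint stands for the part that bears it (a point fixed in the world has none). Each returns a list of dicts, best first, with "conf" (0 to 1); they miss things now and then, are a little off and sometimes report something else, mostly with a low value. They report only what shows in the picture. A call takes as long as a camera call.
- ctrl.masks_of(query, camera): "pixels" (400x640 bool, what is visible of it) and "point" ([column, row] in pixels, amid what is visible of it).
- ctrl.mark_of(query, camera): "point" ([column, row] in pixels: a listed point, or the origin of a listed thing).
The state is a dict: "clock": time; "qpos": joint angles; "qvel": joint speeds; "joint_efforts": joint torques, N m; "tcp_pos": TCP position; "tcp_rot": TCP orientation; "ft_force": force on the tool from outside, world axes, zero at the start; "torque": the same for the moment, N m; "gripper_width": finger opening in m; "gripper_force": force on a finger pad.
Only numpy, scipy, OpenCV 4.12 (cv2) and the standard library are available. Lean on these libraries where they do the work, as an engineer would, in place of code of your own. Each camera call takes 0.05 s, during which the arm holds its last target. There are 200 camera calls.

## Task

Set the white oval tub on the bench under the lip of the blue counting tray, then raise the tray's black handle just far enough that the front row of three steel balls rolls off into the tub while the back row stays behind the ridge. Let the tray down level again and leave the tub standing on the bench with the three balls in it.

Things in the scene. Friction and masses are not known exactly. Their poses are not given: they have to be found in the camera images.
- tub_mid (a point): White open oval tub, loose, 75 g, 102 mm along its x, 171 mm along its y, 86 mm high, walls about 3 mm thick, leaning slightly outward; the middles of its two long walls stand 48 mm from the centre at the rim. Grip it by the rim of a long wall. This point is its centre, half-way up (43 mm above its underside); z up.
- tray (a joint): Tilt of the blue tray about the hinge at its lip: 0 = level on its white stand, grows (rad) as the handle is raised, to 1.1. Front-row balls roll off over the lip past about 0.2 (12 degrees); the back row stays behind the ridge up to 0.65 (37 degrees) and spills too by 0.8: 0.35 to 0.5 is right. Damped hinge: let go, the tray sinks back to level by itself; lifting takes about 2 N.
- lip (a point): Middle of the low front edge of the tray (80 mm wide, 100 mm long), over which balls leave, 135 mm above the bench when level. Axes turn with the tray: x from lip to handle, y along the lip, z up. The hinge axis is parallel to y, 10 mm from this point along +x and 10 mm below it. Undersides of the lip and of the stand's two forward arms: 116 mm above the bench.
- pour (a point): Point on the bench below where the balls fall, 24 mm in front of the lip (fixed; axes as the level tray). Balls fall within 35 mm of it along y. Stand the tub's centre here, within 15 mm along x and 30 mm along y, its long side along y. Its near wall is then under the lip: bring it in low from the front (-x). The stand's foot and posts begin 80 mm behind this point (+x).
- handle (a point): Middle of the tray's black round handle bar, 12 mm thick, 64 mm free between its arms, 145 mm above the bench when level; 155 mm along +x from the lip and 10 mm above it. Axes as the lip: the bar lies along y. 50 mm free to the tray's rear wall, free below down to the 10 mm foot plate. Moves with the tray.
- back_row (a point): Middle of the back row of balls, in the trough behind the white ridge of the tray, 58 mm behind the lip. Moves with the tray.
- front_1_center (a point): Centre of a steel ball, 16 mm in diameter, 17 g, number 1 of three in the front row, between the lip and the white ridge; these go into the tub. Lane spacing 24 mm.
- front_2_center (a point): Centre of a steel ball, 16 mm in diameter, 17 g, number 2 of three in the front row, between the lip and the white ridge; these go into the tub. Lane spacing 24 mm.
- front_3_center (a point): Centre of a steel ball, 16 mm in diameter, 17 g, number 3 of three in the front row, between the lip and the white ridge; these go into the tub. Lane spacing 24 mm.
- back_1_center (a point): Centre of a steel ball, 16 mm in diameter, 17 g, number 1 of three in the back row, behind the white ridge; these stay on the tray. Lane spacing 24 mm.
- back_2_center (a point): Centre of a steel ball, 16 mm in diameter, 17 g, number 2 of three in the back row, behind the white ridge; these stay on the tray. Lane spacing 24 mm.
- back_3_center (a point): Centre of a steel ball, 16 mm in diameter, 17 g, number 3 of three in the back row, behind the white ridge; these stay on the tray. Lane spacing 24 mm.

How it is judged:
By the outcome, as a careful person would: the job done as asked, in the order asked, and still so for the second after the job is handed in, with the robot touching nothing.
It also fails if it takes over 58 s, if anything falls off the work surface, if the arm or the gripper's body presses on something with over 40 N, if the wrist force passes 120 N, or if a joint passes its speed limit or range.

## Working session

There is one attempt and no reset: what is moved stays moved. The work goes in short steps, each a Python script; the robot and the scene stay as the last script left them, time stands still between calls to the robot, and variables do not carry over. Pictures are saved under pics/ and viewed, at most 10 in all, crops included, and the job is handed in when it is done.

```bash
mkdir -p pics; cat > h.py <<'E'
import numpy as np, cv2
from rig import ctrl
from scipy.spatial.transform import Rotation as R
def info(c):
    i=ctrl.camera_info(c); return i
def rot(a):
    a=np.array(a,float)
    return a if a.shape==(3,3) else R.from_quat(a).as_matrix()
def pix2w(i,u,v,d):
    f=200/np.tan(np.radians(i["vertical_fov"])/2)
    p=np.array([(u-i["cx"])/f*d,-(v-i["cy"])/f*d,-d*np.ones_like(d)])
    return (rot(i["attitude"])@p.reshape(3,-1)).T+np.array(i["position"])
def ray(i,u,v,z):
    a=pix2w(i,u,v,np.array(1.0))[0]; o=np.array(i["position"]); return o+(a-o)*(z-o[2])/(a[2]-o[2])
E
python3 - <<'E'
from h import *
for c in("scene","top"):
    i=info(c);print(c,i)
    im,d=ctrl.capture(c);cv2.imwrite(f"pics/{c}0.png",im);np.save(f"pics/{c}0.npy",d)
    for q in("tub_mid","lip","handle","pour","back_row","front_1_center"):
        for m in ctrl.mark_of(q,c)[:3]:
            u,v=m["point"];dd=d[min(399,int(v)),min(639,int(u))]
            z={"tub_mid":.043,"lip":.135,"handle":.145,"pour":0,"back_row":.14,"front_1_center":.145}[q]
            print(q,np.round([u,v,m["conf"]],2),"ray",ray(i,u,v,z).round(3),"dep",pix2w(i,u,v,np.array(dd)).round(3))
o=ctrl.get_obs();print(o["clock"],o["tcp_rot"])
E
```

```text
scene {'vertical_fov': 42.957246507091625, 'cx': 314.8585048732707, 'cy': 202.5794047898722, 'position': array([-0.1484261 , -0.73579744,  0.76264199]), 'attitude': array([ 0.45275925, -0.15983401, -0.28279542,  0.83035468])}
tub_mid [261.8  191.9    0.78] ray [0.466 0.277 0.043] dep [[0.434 0.223 0.081]]
lip [317.5  216.     0.78] ray [ 0.43  -0.012  0.135] dep [[0.553 0.142 0.001]]
handle [376.8  241.9    0.64] ray [ 0.459 -0.169  0.145] dep [[ 0.453 -0.174  0.15 ]]
handle [337.9  225.8    0.34] ray [ 0.432 -0.079  0.145] dep [[ 0.438 -0.072  0.139]]
back_row [338.6  226.4    0.74] ray [ 0.437 -0.076  0.14 ] dep [[ 0.436 -0.076  0.14 ]]
front_1_center [325.5  223.7    0.54] ray [ 0.416 -0.057  0.145] dep [[ 0.418 -0.055  0.143]]
top {'vertical_fov': 51.391396719388176, 'cx': 315.28117325996107, 'cy': 201.85582203704686, 'position': array([0.29015602, 0.05235758, 0.95810471]), 'attitude': array([ 0.08684294, -0.07945388, -0.67324658,  0.72998933])}
tub_mid [219.4  215.6    0.84] ray [0.46  0.283 0.043] dep [[0.468 0.294 0.002]]
lip [356.7  233.1    0.63] ray [ 0.43  -0.019  0.135] dep [[ 0.43  -0.019  0.136]]
handle [427.7  220.1    0.63] ray [ 0.466 -0.157  0.145] dep [[ 0.497 -0.194  0.001]]
pour [3.578e+02 2.303e+02 2.100e-01] ray [ 0.46  -0.032  0.   ] dep [[ 0.436 -0.021  0.132]]
back_row [382.1  224.7    0.65] ray [ 0.45  -0.068  0.14 ] dep [[ 0.451 -0.068  0.138]]
front_1_center [371.5 241.9   0.5] ray [ 0.413 -0.048  0.145] dep [[ 0.414 -0.048  0.142]]
0.7 [ 1.78413192e-01  9.83955655e-01 -3.84955481e-05 -4.98475573e-06]
```

View pics/top0.png

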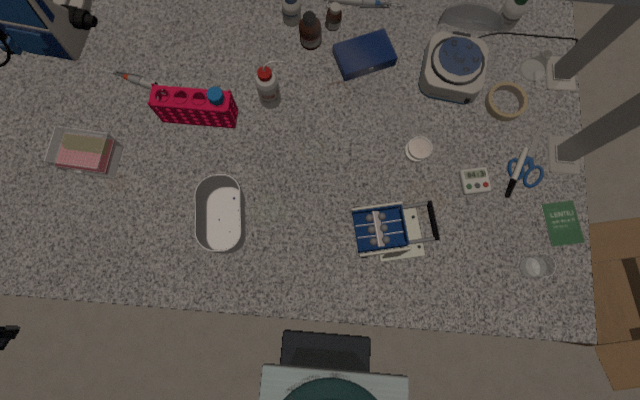

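View pics/scene0.png

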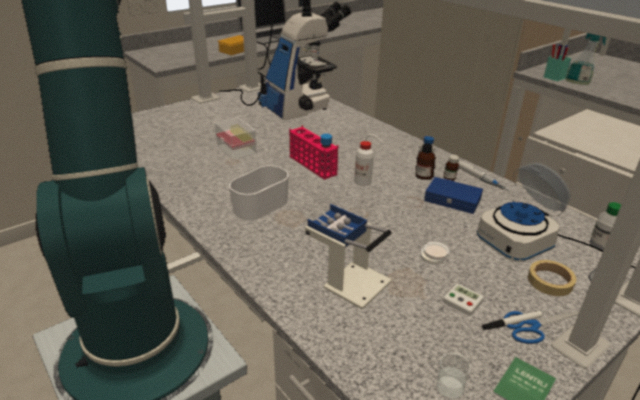

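```bash
python3 - <<'E'
from h import *
i=info("top");d=np.load("pics/top0.npy")
v,u=np.mgrid[0:400,0:640].astype(float)
P=pix2w(i,u.ravel(),v.ravel(),d.ravel())
ok=d.ravel()>0
def rep(n,m):
    r=cv2.minAreaRect(P[m][:,:2].astype(np.float32)*1000);print(n,m.sum(),r)
# tub: rim pts
near=np.hypot(P[:,0]-.46,P[:,1]-.283)<.13
rep("tub rim",ok&near&(P[:,2]>.075)&(P[:,2]<.1))
im,_=ctrl.capture("top")
ctrl
hsv=cv2.cvtColor(im,cv2.COLOR_BGR2HSV).reshape(-1,3)
near=np.hypot(P[:,0]-.45,P[:,1]+.08)<.15
blue=(hsv[:,0]>95)&(hsv[:,0]<130)&(hsv[:,1]>110)
rep("blue",ok&near&blue&(P[:,2]>.115)&(P[:,2]<.2))
blk=(hsv[:,2]<60)&(np.hypot(P[:,0]-.466,P[:,1]+.157)<.06)
rep("black",ok&blk&(P[:,2]>.13)&(P[:,2]<.17))
rep("high",ok&near&(P[:,2]>.125)&(P[:,2]<.2))
for q in("front_1_center","back_1_center"):
  for m in ctrl.mark_of(q,"top")[:4]: print(q,m["conf"],ray(i,*m["point"],.142).round(3))
E
```

```text
tub rim 435 ((461.891357421875, 278.95025634765625), (169.51585388183594, 101.20913696289062), 8.19826602935791)
blue 1291 ((449.15740966796875, -90.52574157714844), (80.48119354248047, 154.38021850585938), 12.669550895690918)
black 297 ((460.1789245605469, -140.27264404296875), (77.69923400878906, 66.43819427490234), 13.179060935974121)
high 2942 ((450.5065002441406, -93.736328125), (105.61994171142578, 161.7528839111328), 12.586369514465332)
front_1_center 0.39 [ 0.44  -0.051  0.142]
front_1_center 0.19 [ 0.463 -0.034  0.142]
back_1_center 0.37 [ 0.424 -0.076  0.142]
```

The top view shows the tub at pixel (219,215), with its long side nearly along world x. The tray's lip is at about (355,232) and its handle at about (433,220), so the lip faces the tub and the path between them is clear. The scene view agrees. The fits match the given sizes (rim 169.5 x 101 mm, tray 80 mm wide, lip to handle bar 161 mm), so I'll grip the tub's outer long wall.

```bash
cat >> h.py <<'E'
def down(a):  # tool down, tool y at world angle a (deg)
    a=np.radians(a); y=np.array([np.cos(a),np.sin(a),0]); z=np.array([0,0,-1.])
    return R.from_matrix(np.column_stack([np.cross(y,z),y,z]))
xa=np.array([.2193,-.9756,0]); ya=np.array([.9756,.2193,0]); TH=102.67
lip=np.array([.432,-.016,.135]); pour=lip-.024*xa; pour[2]=0
E
python3 - <<'E'
from h import *
q=down(98.2).as_quat(); c=np.array([.462,.279,0]); n=np.array([-.1426,.9898,0])
p=c+.049*n
ctrl.set_gripper(.06)
ctrl.move_ptp(p+[0,0,.15],q)
ctrl.move_l(p+[0,0,.056],rate=.12,until_force=8)
o=ctrl.get_obs();print(o["clock"],o["tcp_pos"],o["ft_force"])
ctrl.set_gripper(0,grasp_force=40)
o=ctrl.get_obs();print(o["gripper_width"],o["gripper_force"],o["qpos"].round(2) if hasattr(o["qpos"],"round") else o["qpos"])
ctrl.move_l(p+[0,0,.068],rate=.06)
im,d=ctrl.capture("scene");cv2.imwrite("pics/s1.png",im[100:300,150:470].repeat(2,0).repeat(2,1))
o=ctrl.get_obs();print(o["clock"],o["ft_force"],o["gripper_width"])
E
```

```text
3.5 [0.45530679 0.32784205 0.05661797] [-0.30257373 -0.30355392  0.7036299 ]
0.0036825083309863045 39.427566744270734 [-0.7   0.53  0.02  1.9  -0.02  0.71  1.05]
4.4417 [-0.32551811  0.33365922 -0.83620577] 0.0031854937460823224
```

View pics/s1.png

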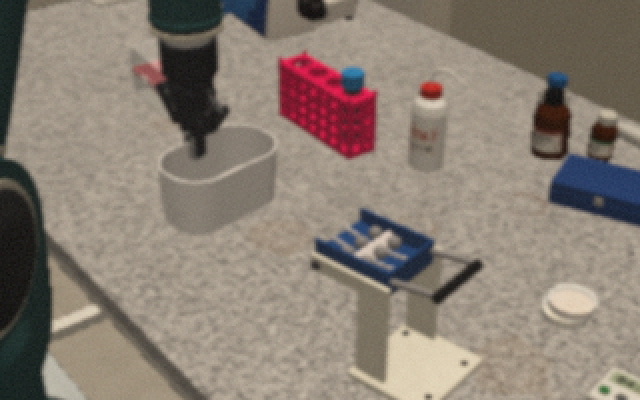

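The tub is held by its outer (+y) wall at about (195,150) in the crop and hangs level, with the tray clear at (375,245). Next I bring it in low from the front.

```bash
python3 - <<'E'
from h import *
q=down(TH).as_quat()
g=lambda back,z: pour-xa*(.048+back)+[0,0,z]
ctrl.move_l(g(.12,.068),rate=.15,rot=q)
ctrl.move_l(g(0,.068),rate=.08,until_force=6)
o=ctrl.get_obs();print(o["clock"],o["tcp_pos"],o["ft_force"])
print(ctrl.move_l(g(0,.053),rate=.03,until_force=4))
o=ctrl.get_obs();print(o["clock"],o["tcp_pos"],o["ft_force"])
im,d=ctrl.capture("scene");cv2.imwrite("pics/s2.png",im[100:300,200:520].repeat(2,0).repeat(2,1))
im,d=ctrl.capture("top");cv2.imwrite("pics/t2.png",im[120:320,250:490].repeat(3,0).repeat(3,1))
E
```

```text
7.3667 [0.41614894 0.05463006 0.06800767] [ 0.73494532 -0.89627007 -1.1835826 ]
True
7.7667 [0.41635508 0.05443713 0.05719013] [-0.34418256 -1.39563617  8.73097414]
```

View pics/s2.png

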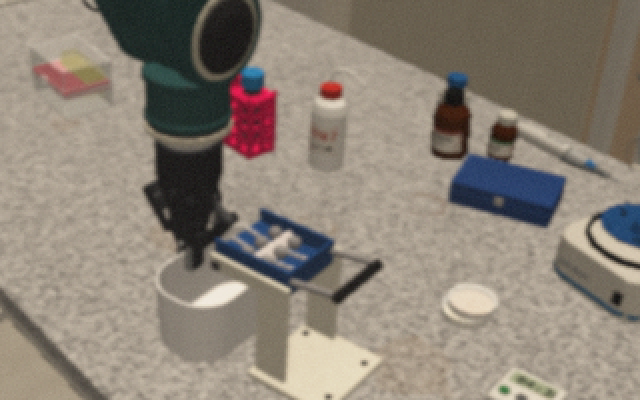

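The tub stands under the lip, with its near wall at about (240,300) in the crop, and the tray is undisturbed. I'll release, back up, go above the handle and measure everything again.

```bash
python3 - <<'E'
from h import *
ctrl.set_gripper(.028)
p=np.array(ctrl.get_obs()["tcp_pos"])
ctrl.move_l(p+[0,0,.16],rate=.15)
h=lip+.155*xa+[0,0,.01]
ctrl.set_gripper(.05)
ctrl.move_ptp(h+[0,0,.11],down(TH).as_quat())
o=ctrl.get_obs();print(o["clock"],o["tcp_pos"],o["qpos"])
v,u=np.mgrid[0:400,0:640].astype(float)
for c in("wrist","top"):
    i=info(c); im,d=ctrl.capture(c)
    if c=="wrist": cv2.imwrite("pics/w3.png",im); print(i)
    else: cv2.imwrite("pics/t3.png",im[130:330,250:490].repeat(3,0).repeat(3,1)[:600])
    P=pix2w(i,u.ravel(),v.ravel(),d.ravel()); ok=d.ravel()>0
    gry=im.max(2).ravel()
    L=np.column_stack([(P-lip)@xa,(P-lip)@ya,P[:,2]])
    m=ok&(gry<70)&(abs(L[:,0]-.155)<.025)&(abs(L[:,1])<.05)&(L[:,2]>.13)&(L[:,2]<.165)
    if m.sum()>20: print(c,"handle local",m.sum(),np.median(L[m],0).round(4),np.percentile(L[m],[3,97],axis=0).round(4).tolist(), "slope",np.polyfit(L[m,1],L[m,0],1).round(3))
    m=ok&(abs(L[:,0])<.13)&(abs(L[:,1])<.11)&(L[:,2]>.078)&(L[:,2]<.095)&(L[:,0]<.01)
    if m.sum()>20: print(c,"tub rim",m.sum(),np.percentile(L[m],[1,99],axis=0).round(4).tolist())
    for mm in ctrl.mark_of("handle",c)[:2]:
        w=ray(i,*mm["point"],.145); print(mm["conf"],((w-lip)@xa).round(4),((w-lip)@ya).round(4))
    for mm in ctrl.mark_of("lip",c)[:1]:
        w=ray(i,*mm["point"],.135); print("lip",mm["conf"],((w-lip)@xa).round(4),((w-lip)@ya).round(4))
E
```

```text
10.7 [ 0.46600965 -0.16634831  0.25474194] [ 0.0051648   0.16104322  0.30764141  1.91142756 -0.05547254  1.07766713
  2.12800571]
{'vertical_fov': 63.05291571991515, 'cx': 313.59756113507535, 'cy': 198.131021750304, 'position': array([ 0.39109411, -0.18244931,  0.39645188]), 'attitude': array([-0.09348436, -0.11762877,  0.77225853,  0.61728512])}
wrist handle local 1200 [ 0.1528 -0.0021  0.1493] [[0.148, -0.0372, 0.1469], [0.1576, 0.0357, 0.1509]] slope [-0.001  0.153]
wrist tub rim 1647 [[-0.0755, -0.0858, 0.0781], [0.0077, 0.0824, 0.086]]
0.86 0.153 -0.0001
lip 0.82 -0.0046 -0.0021
top handle local 151 [ 0.153  -0.0121  0.1493] [[0.1485, -0.0374, 0.1451], [0.1588, 0.0125, 0.1519]] slope [-0.037  0.153]
top tub rim 244 [[-0.0739, -0.0849, 0.0789], [0.0095, 0.0839, 0.0875]]
0.88 0.1511 0.0075
lip 0.77 -0.0 -0.0008
```

View pics/w3.png

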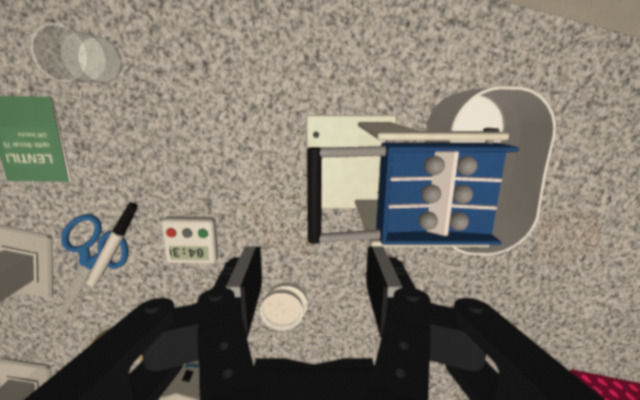

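View pics/t3.png

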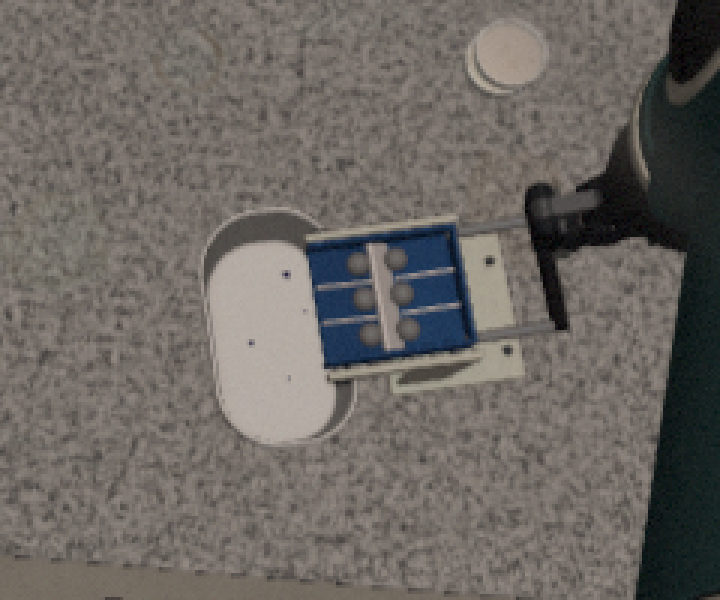

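The wrist view shows the handle bar at (314,195), the balls in two rows of three at x≈433 and 462, and the tub under the lip. The top view shows the tub centred on the lip, 22 mm in front of it. The bar sits 2 mm nearer the lip than I assumed, so I correct for that, grip it and follow the hinge arc to 0.42 rad.

```bash
cat >> h.py <<'E'
lip2=lip-.002*xa; hinge=lip2+.01*xa-[0,0,.01]
def pose(t):
    r=R.from_rotvec(-ya*t); q=r*down(TH)
    hb=hinge+r.apply(.145*xa+np.array([0,0,.02]))
    return hb+q.apply([0,0,.019]),q.as_quat()
def tilt(i,d):
    pass
E
python3 - <<'E'
from h import *
print([ctrl.solve_ik(*pose(t)) is not None for t in(0,.2,.42)])
ctrl.set_gripper(.04)
p,q=pose(0)
ctrl.move_l(p,rate=.1,rot=q,until_force=8)
ctrl.set_gripper(0,grasp_force=25)
o=ctrl.get_obs();print(o["clock"],o["tcp_pos"]-p,o["gripper_width"],o["ft_force"])
for t in np.linspace(0,.42,8)[1:]:
    p,q=pose(t); ctrl.move_l(p,rate=.05,rot=q)
    o=ctrl.get_obs();print(round(t,2),round(o["clock"],2),np.round(o["ft_force"],1))
    if np.linalg.norm(o["ft_force"])>40: print("stop");break
ctrl.hold(1.0)
i=info("scene");im,d=ctrl.capture("scene");cv2.imwrite("pics/s4.png",im[100:300,200:520].repeat(2,0).repeat(2,1))
for k in("front_1_center","back_1_center"):
    for m in ctrl.mark_of(k,"scene")[:4]:
        u,v=m["point"];w=pix2w(i,u,v,np.array(d[int(v),int(u)]))[0]-lip2
        print(k,m["conf"],np.round([u,v,w@xa,w@ya,w[2]+.135],3))
E
```

```text
[True, True, True]
13.0583 [ 0.00036067 -0.00068366  0.00041302] 0.010849875107088734 [ 1.11833659 -5.84503498  2.73780767]
0.06 13.38 [ 1.7 -6.6  0.8]
0.12 13.71 [ 2.  -7.1  1.6]
0.18 14.03 [ 1.8 -7.2  0.8]
0.24 14.36 [ 0.8 -7.8  2. ]
0.3 14.68 [ 1.2 -7.8  2.5]
0.36 15.01 [ 3.4 -7.4  3.9]
0.42 15.33 [ 2.9 -8.1  4. ]
```

View pics/s4.png

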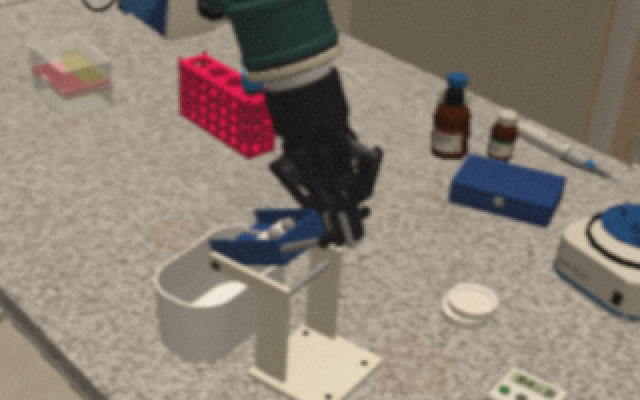

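The tray is tilted about 24° at (265,240), and the arm and tub are fine. I'll check the balls with the wrist and top cameras before lowering.

```bash
python3 - <<'E'
from h import *
a,_=ctrl.capture("top");b,_=ctrl.capture("wrist")
cv2.imwrite("pics/c5.png",np.hstack([cv2.resize(a[170:290,320:440],(400,400)),cv2.resize(b[40:300,280:600],(400,325)) if 0 else cv2.copyMakeBorder(cv2.resize(b[:,:],(400,250)),0,150,0,0,0)]))
E
```

```text
(no output)
```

View pics/c5.png

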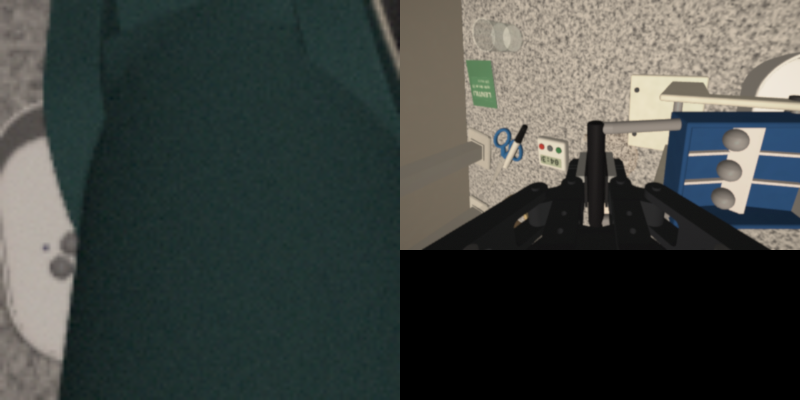

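The wrist view shows the three back balls still behind the ridge at about (735,140), (729,170) and (722,200), with the front lanes empty. The top view shows balls in the tub at about (65,255). I'll lower the tray, release it and back off.

```bash
python3 - <<'E'
from h import *
for t in np.linspace(.42,0,8)[1:]:
    p,q=pose(t); ctrl.move_l(p,rate=.04,rot=q)
o=ctrl.get_obs();print(o["clock"],np.round(o["ft_force"],1))
ctrl.set_gripper(.04)
ctrl.move_l(p+[0,0,.13],rate=.1)
ctrl.move_l(p+.12*xa+[0,0,.15],rate=.2)
ctrl.hold(1)
a,d=ctrl.capture("top");b,_=ctrl.capture("scene")
cv2.imwrite("pics/c6.png",np.hstack([cv2.resize(a[170:290,310:430],(400,400)),cv2.resize(b[180:300,260:380],(400,400))]))
o=ctrl.get_obs();print(o["clock"],np.round(o["ft_force"],1))
i=info("top");v,u=np.mgrid[0:400,0:640].astype(float)
P=pix2w(i,u.ravel(),v.ravel(),d.ravel());L=np.column_stack([(P-lip2)@xa,(P-lip2)@ya,P[:,2]])
m=(d.ravel()>0)&(abs(L[:,0]-.155)<.008)&(abs(L[:,1])<.035)&(L[:,2]>.1);print(m.sum(),np.median(L[m,2]) if m.any() else None)
E
```

```text
19.15 [ 0.8 -6.7  5.1]
22.85 [-0.7 -0.4 -0.6]
221 0.14934457449709437
```

View pics/c6.png

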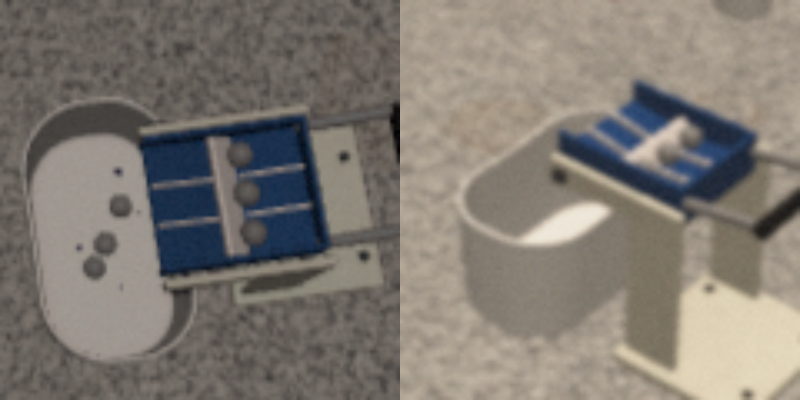

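The three balls lie in the tub at (120,205), (105,243) and (94,267). The three back balls are still behind the ridge, the tray is level (handle top at 149 mm, as before the lift) and the robot is clear.

```bash
python3 -c "
from rig import ctrl
print(ctrl.hand_in())"
```

```text
the job is handed in; nothing more can be done
None
```

I handed the job in at about 23 s: the three front balls are in the tub on the bench, the back row is still behind the ridge, the tray is level again and the arm is clear.

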